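# Make up two trial legs on their feet

### The job

Make up the two trial legs on the prosthetic feet. On the long foot, put the round flange over the ankle pin, stand the long wide tube over the pin on the flange, and close the tube with the clamp cap, open side down; on the short foot, put the square plate over the pin and stand the short narrow tube on it. Everything should sit flat and fully down on what is below it, upright and let go.

Things in the scene. Friction and masses are not known exactly. Their poses are not given: they have to be found in the camera images.
- foot_long: The long prosthetic foot: beige shell 220 x 82 mm, fixed to the bench. Origin: on the bench under the axis of the upright ankle pin; x to the toes, z up. Shell from x = -50 to +170 mm, under 50 mm high except the ankle, which narrows to a flat steel seat 50 mm across at z = 70 mm. From it rises a fixed dark steel pin, 12 mm thick, tapered tip, top at z = 120 mm.
- foot_short: The short prosthetic foot: beige shell 150 x 62 mm, fixed to the bench. Origin: on the bench under the axis of the upright ankle pin; x to the toes, z up. Shell from x = -50 to +100 mm, under 50 mm high except the ankle, which narrows to a flat steel seat 50 mm across at z = 55 mm. From it rises a fixed dark steel pin, 12 mm thick, tapered tip, top at z = 105 mm.
- flange: Round flange: flat bright steel ring, 60 mm across, 14 mm thick, with a 22 mm hole through its middle. Stands loose on the bench, upright; its origin is the centre of its underside, z up.
- plate: Square plate: flat bright steel, 50 x 50 mm, 12 mm thick, with a 22 mm round hole through its middle; x and y axes square to its sides. Stands loose on the bench, upright; its origin is the centre of its underside, z up.
- tube_long: Long wide tube: aluminium, open at both ends, 38 mm outside, 26 mm inside, 80 mm long. Stands loose on the bench, upright; its origin is the centre of its underside, z up.
- tube_short: Short narrow tube: aluminium, open at both ends, 30 mm outside, 22 mm inside, 50 mm long. Stands loose on the bench, upright; its origin is the centre of its underside, z up.
- cap: Clamp cap: dark steel round cap, 58 mm across, 26 mm high, with a small steel stub (20 mm across) on its middle, up to 38 mm. Hollow underneath: recess 48 mm across, 16 mm deep, open side down, so it slips over the long tube's end and rests on it with 16 mm of overlap. Stands loose on the bench, upright; its origin is the centre of its underside, z up.
Things that resemble listed ones, but are neither listed nor needed, are in the scene too. What is shaped like the flange but blue or brown is not meant.

How it is judged:
By the outcome, as a careful person would: the job done as asked, in the order asked, and still so for the second after the job is handed in, with the robot touching nothing.
It also fails if it takes over 134 s, if anything falls off the work surface, if the arm or the gripper's body presses on something with over 40 N, if the wrist force passes 120 N, or if a joint passes its speed limit or range.

### The arm

A 7-joint arm with a two-finger parallel gripper is mounted at the origin on the work surface. World frame = base frame: x ahead of the robot, y to its left, z up, the work surface at z = 0. Lengths are in m, angles in rad, forces in N, time in s.
With the tool pointing down it reaches from about 0.4 to 0.85 m from the base axis. Payload 4.5 kg.
Tool frame: the origin (TCP) lies at the very end of the fingers, on their centre line; the grasp point (between the pads) lies 19 mm behind it; z points along the fingers, y is the line along which they close (so a half turn about z gives the same grasp; the last joint's range is limited). The gripper opens to 85 mm and grips with 20 to 120 N. Pads are 22 mm wide; open, the fingers measure 114 mm over their backs; the gripper's body (76 mm by 85 mm) begins 54 mm behind the grasp point. The pads swing forward as they close: fully open they stand 13 mm farther back than shut.
Start: joints at [-1.132, 0.689, -0.195, 1.565, 0.157, 0.902, -0.215], TCP at [0.246, 0.575, 0.231] pointing down, gripper open.
Joint ranges: [-3.01, 3.01], [-0.46, 2.08], [-1.47, 1.51], [0.13, 2.56], [-1, 4.14], [0.04, 2.09], [-2.66, 2.66]. Speed limits (rad/s): [2.57, 2.57, 3.14, 3.14, 3.14, 3.14, 3.14].

### API

Orientations are given as [roll, pitch, yaw] about the fixed x, y, z axes, in that order (R = Rz(yaw) Ry(pitch) Rx(roll)).
In Python, from bench import bot gives the robot as it stands.
- The arm moves only by the tool send_rows, never from a script. Its argument "motion" is a list of rows, each a list of 2 entries, a list of its own where there are three numbers: the shift along the tool's x, y, z in shares of 60 cm (1.0 is 60 cm), then the turn about the tool's z in a scale on which 1.0 is 180 degrees. In form: [[[tx, ty, tz], twist], ...]. A call has 1 to 10 rows; each row is the pose to reach, as a shift and turn from the pose commanded when the call began, along the tool's axes at that moment; what a row does not reach only later rows make up. A row lasts 1/10 s, in which the tool goes at most 50 mm and 8.59 degrees, less where a joint would pass 70% of its speed; a pose out of reach is approached as far as the arm can. Shift and turn numbers lie between -1 and 1, and a call with a number outside is refused. A call with a gripper value outside its range is refused whole. "claw" is the finger opening in cm, from 0 to 8.54, set as the call begins (left out, the last holds). The fingers move at their own pace and stop on an object; "squeeze" is the grip in N (left out, the last holds). Time passes only in rows, so rows that repeat a pose let the fingers close. It gives the time, the measured TCP pose, the force, the opening and the grip force at its end, in the units of the state.
- bot.state(): the state, without advancing time (a new reading comes with each control period).
- bot.capture(name): name is "scene" or "side" or "wrist"; returns (picture, depth): 480x640x3 uint8, red, green, blue; 480x640 float32, m along the optical axis (not along the pixel's ray), 0 where there is no reading.
- bot.calibration(name): a dict with "fov_y" (degrees; the focal length in pixels is half the picture's height over the tangent of half this angle, whatever the lens; pixels are square), "cx", "cy" (the principal point, pixels), "world_from_camera" (4x4, takes a point from camera to world coordinates); the wrist camera has in their place "hand_eye" (4x4, takes a point from camera to tool coordinates, whose origin is the TCP and whose axes are the flange's). Camera axes: x right, y down, z forward; pixel columns grow to the right and rows downward; lengths in m; the calibration is good to about 2 mm. The wrist camera is an equidistant fisheye: a pixel r from the principal point sees the ray r / f radians off the axis. A picture is of the moment at which its call begins: read the wrist's pose just before it. calibration takes no time and is no camera call.
- bot.job_done(): hands the job in; it is judged then, once.
The state is a dict: "t": time; "joint_pos": joint angles; "dq": joint speeds; "joint_torque": joint torques, N m; "tcp_pos": TCP position; "tool_rot": TCP orientation; "force": force on the tool from outside, world axes, zero at the start; "wrist_torque": the same for the moment, N m; "finger_gap": opening from 0.0 (shut) to 1.0 (fully open); "finger_force": force on a finger pad.
Only numpy, scipy, OpenCV 4.12 (cv2) and the standard library are available. Lean on these libraries where they do the work, as an engineer would, in place of code of your own. Each camera call takes 0.05 s, during which the arm holds its last target. There are 200 camera calls.

## Working session

There is one attempt and no reset: what is moved stays moved. The work goes in short steps, Python scripts to look and compute and a tool call to move; the robot and the scene stay as the last step left them, time stands still between calls to the robot, and variables do not carry over. Pictures are saved under pics/ and viewed, at most 14 in all, crops included, and the job is handed in when it is done.

Besides the shell and the picture viewer there is one more tool, called after "Emit:" in YAML: its name, and indented under it one key for each argument. send_rows: Moves the arm, as the interface text tells. Its arguments: {"type":"object","properties":{"motion":{"type":"array"},"claw":{"type":"number"},"squeeze":{"type":"number"}},"required":["motion"]}

```bash
ls; mkdir -p pics
python3 - <<'E'
from bench import bot
import cv2,numpy as np
s=bot.state();print(s)
for n in("scene","side"):
    p,d=bot.capture(n);cv2.imwrite(f"pics/{n}.png",p[:,:,::-1]);np.save(f"pics/{n}_d.npy",d);print(n,bot.calibration(n))
print(bot.calibration("wrist"))
E
```

```text
pics
{'t': 0.0, 'joint_pos': array([-1.13219783,  0.69002402, -0.19450059,  1.56637289,  0.15729867,
        0.90249253, -0.21514147]), 'dq': array([-2.22514724e-03,  1.67721761e-03,  3.20112937e-05,  1.32770152e-03,
       -5.94204560e-04,  1.06074010e-03,  7.34410204e-06]), 'joint_torque': array([-1.43843185e-04, -5.39601052e+01, -1.26647159e+00, -1.58538651e+01,
        9.13761294e-03,  9.38942103e-03,  4.34780191e-06]), 'tcp_pos': array([0.24593711, 0.57385283, 0.23045104]), 'tool_rot': array([-3.13969228e+00,  1.42117275e-04,  2.73682962e+00]), 'force': array([-0.31343878,  0.14210086,  0.07469395]), 'wrist_torque': array([0.05564593, 0.03749787, 0.00441056]), 'finger_force': 0.0, 'finger_gap': 1.0009549218426224}
scene {'fov_y': 53.596798588107, 'cx': 323.06380547817355, 'cy': 243.24318735202746, 'world_from_camera': array([[-0.43367509,  0.50312995, -0.74752001,  1.296849  ],
       [ 0.90093624,  0.25637284, -0.35012407,  0.35015299],
       [ 0.01548592, -0.82530795, -0.56447052,  0.63310663],
       [ 0.        ,  0.        ,  0.        ,  1.        ]])}
side {'fov_y': 55.87891063456529, 'cx': 319.1793021164348, 'cy': 234.39582429606716, 'world_from_camera': array([[ 0.80453582, -0.29918635,  0.51303961,  0.00372034],
       [-0.59343499, -0.43930279,  0.67442418, -0.68231183],
       [ 0.02360122, -0.84705406, -0.53098248,  0.57478413],
       [ 0.        ,  0.        ,  0.        ,  1.        ]])}
{'fov_y': 65.70646984690485, 'cx': 319.26708629215824, 'cy': 238.728390273133, 'hand_eye': array([[ 8.38220784e-04, -9.62470361e-01, -2.71385523e-01,
         6.91274620e-02],
       [ 9.99999648e-01,  8.12862979e-04,  2.05847256e-04,
        -3.23981851e-04],
       [ 2.24773616e-05, -2.71385600e-01,  9.62470704e-01,
        -1.41855501e-01],
       [ 0.00000000e+00,  0.00000000e+00,  0.00000000e+00,
         1.00000000e+00]])}
```

View pics/scene.png

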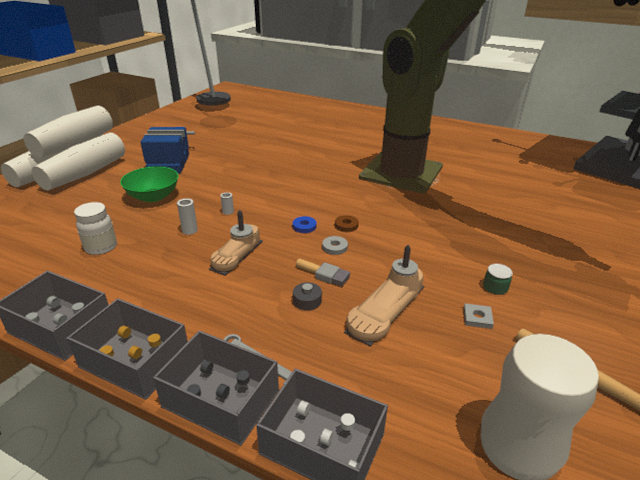

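View pics/side.png

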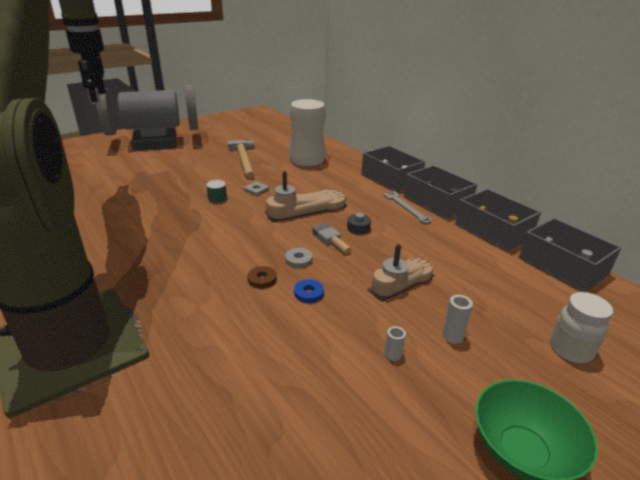

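The scene view shows a bright ring at (335,245), with a blue one at (304,225) and a brown one at (347,223); the bright one fits the flange. The plate is at (478,316), the long tube at (187,216) and the short one at (227,204). The cap is at (307,296), and the pins are at (406,255) and (240,220). Next I'll measure from the depth.

```bash
cat > h.py <<'E'
import numpy as np,cv2
from bench import bot
def cloud(name,d):
    c=bot.calibration(name);f=240/np.tan(np.radians(c["fov_y"]/2))
    v,u=np.mgrid[:480,:640];P=np.stack([(u-c["cx"])/f*d,(v-c["cy"])/f*d,d],-1)
    W=c["world_from_camera"];P=P@W[:3,:3].T+W[:3,3];P[d<=0]=np.nan;return P
def pix(name,p):
    c=bot.calibration(name);f=240/np.tan(np.radians(c["fov_y"]/2));W=c["world_from_camera"]
    q=W[:3,:3].T@(np.array(p)-W[:3,3]);return q[:2]/q[2]*f+[c["cx"],c["cy"]]
def ray(name,uv,z):
    c=bot.calibration(name);f=240/np.tan(np.radians(c["fov_y"]/2));W=c["world_from_camera"]
    r=W[:3,:3]@np.array([(uv[0]-c["cx"])/f,(uv[1]-c["cy"])/f,1]);o=W[:3,3];return o+r*(z-o[2])/r[2]
E
python3 - <<'E'
from h import *
C={n:cloud(n,np.load(f"pics/{n}_d.npy")) for n in("scene","side")}
# name: scene pix, side pix, top z, radius, 
O=dict(flange=((335,243),(299,257),.014,.04),plate=((478,316),(256,188),.012,.042),tl=((187,203),(460,304),.08,.03),ts=((227,196),(396,333),.05,.025),
 cap=((307,291),(359,222),.026,.04),seatL=((405,268),(285,190),.07,.033),seatS=((240,232),(396,266),.055,.033),pinL=((407,247),(285,173),.12,.015),pinS=((240,213),(397,247),.105,.015))
for k,(a,b,z,r) in O.items():
    for n,uv in(("scene",a),("side",b)):
        g=ray(n,uv,z);P=C[n].reshape(-1,3)
        ok=(np.hypot(*(P[:,:2]-g[:2]).T)<r)&(abs(P[:,2]-z)<.005)
        Q=P[ok]
        if len(Q)<5: print(k,n,'few',len(Q),g.round(4));continue
        (c,R)=cv2.minEnclosingCircle((Q[:,:2]*1000).astype(np.float32))
        print(k,n,'guess',(g[:2]*1000).round(),'circ',np.round(c,1),round(R,1),'rect',cv2.minAreaRect((Q[:,:2]*1000).astype(np.float32)),'zmed',round(np.median(Q[:,2])*1000,1),len(Q))
for n,(x0,y0,x1,y1) in dict(scene=(170,180,370,330),side=(240,165,480,365)).items():
    I=cv2.imread(f"pics/{n}.png")[y0:y1,x0:x1];s=800/(x1-x0);cv2.imwrite(f"pics/{n}_c.png",cv2.resize(I,None,fx=min(s,600/(y1-y0)),fy=min(s,600/(y1-y0)),interpolation=cv2.INTER_CUBIC))
E
```

```text
flange scene guess [464. -10.] circ [459.4 -11.5] 31.1 rect ((459.5858154296875, -11.124967575073242), (59.04143524169922, 57.98054504394531), 3.592451333999634) zmed 11.9 271
flange side guess [455. -19.] circ [458.1 -14.2] 31.0 rect ((458.1736145019531, -14.196784973144531), (59.7380256652832, 57.62363815307617), 22.242578506469727) zmed 14.6 360
plate scene guess [562. 335.] circ [554.5 335.2] 35.2 rect ((551.9154663085938, 334.7693786621094), (54.75775909423828, 50.48912811279297), 14.808204650878906) zmed 10.1 449
plate side guess [546. 327.] circ [549.6 329.6] 35.0 rect ((551.0712280273438, 331.8107604980469), (56.03401565551758, 53.496803283691406), 16.879627227783203) zmed 12.1 181
tl scene guess [ 559. -348.] circ [ 554.9 -356.9] 19.5 rect ((554.3512573242188, -356.48016357421875), (35.891300201416016, 34.24767303466797), 38.9832763671875) zmed 77.1 72
tl side guess [ 547. -363.] circ [ 551.3 -361.5] 19.9 rect ((551.7019653320312, -361.4826965332031), (37.11555099487305, 36.62117004394531), 53.89708709716797) zmed 79.9 222
ts scene guess [ 444. -320.] circ [ 438.7 -325.5] 15
[... 1193 characters left out ...]
. -201.] circ [ 561.4 -198.5] 26.8 rect ((560.896484375, -199.3455352783203), (50.77617263793945, 50.10245895385742), 86.49102783203125) zmed 55.6 323
pinL scene guess [556. 180.] circ [548.2 178.4] 2.8 rect ((548.378662109375, 178.3642578125), (4.47180700302124, 4.37843132019043), 72.90228271484375) zmed 117.1 9
pinL side guess [540. 165.] circ [542.2 173.1] 5.6 rect ((543.7605590820312, 173.44140625), (6.743725776672363, 10.551092147827148), 11.465435028076172) zmed 118.2 8
pinS scene few 1 [ 0.5747 -0.1875  0.105 ]
pinS side guess [ 552. -204.] circ [ 560.4 -199.1] 4.9 rect ((560.383544921875, -199.70468139648438), (7.946116924285889, 7.6626176834106445), 45.031742095947266) zmed 102.9 16
```

View pics/scene_c.png

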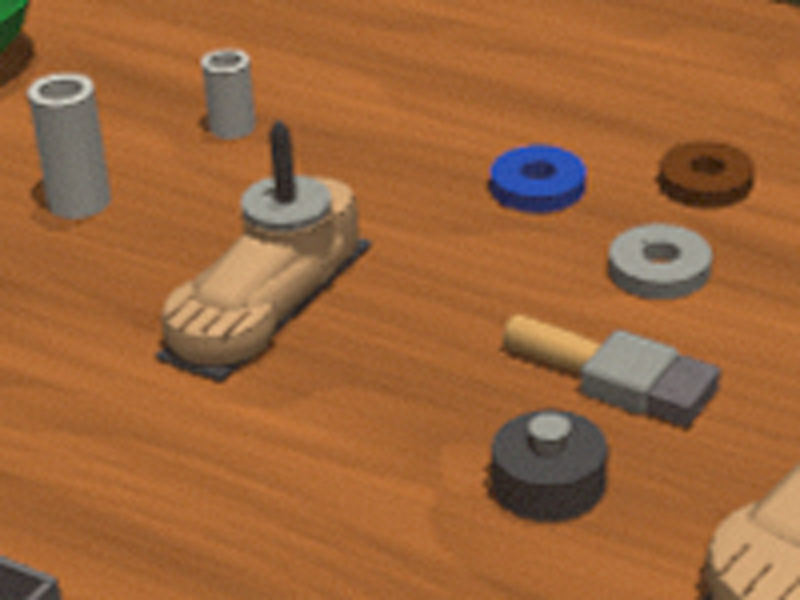

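The crop confirms it: the bright steel ring at crop (660,258), i.e. scene (335,245), is the flange. The blue ring (537,175) and brown ring (706,172) are not. The two tubes and the cap are unique.

Run:
```python
from h import *
for n,u,z in(("scene",(304,222),.014),("scene",(347,220),.014),("side",(309,288),.014),("side",(262,274),.014),("scene",(335,275),.015),("side",(326,234),.015),("scene",(498,270),.04)):
    print(n,u,ray(n,u,z)[:2].round(3))
I=cv2.imread("pics/scene.png")[280:350,430:530];J=cv2.imread("pics/side.png")[165:215,180:310]
cv2.imwrite("pics/pl.png",np.hstack([cv2.resize(I,(400,280),interpolation=2),cv2.resize(J,(400,280),interpolation=2)]))
```

```text
scene (304, 222) [ 0.415 -0.116]
scene (347, 220) [ 0.358 -0.025]
side (309, 288) [ 0.412 -0.118]
side (262, 274) [ 0.359 -0.027]
scene (335, 275) [0.573 0.04 ]
side (326, 234) [0.559 0.021]
scene (498, 270) [0.436 0.346]
```

View pics/pl.png

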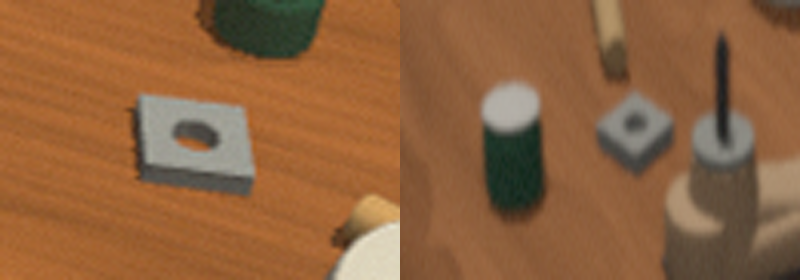

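The plate's sides are turned about 15° and it stands free, with the green jar and the hammer handle nearby. I'm going to the flange first.

```bash
cat >> h.py <<'E'
def go(x,y,z,yaw=180,cur=None):
    s=bot.state();p=s["tcp_pos"] if cur is None else np.array(cur);a=s["tool_rot"][2]
    d=(np.array([x,y,z])-p)*100;X=[np.cos(a),np.sin(a)];Y=[np.sin(a),-np.cos(a)]
    tw=(np.degrees(a)-yaw+180)%360-180
    print("at",(p*1000).round(1),np.degrees(s["tool_rot"]).round(2),"shift",np.round([d[:2]@X,d[:2]@Y,-d[2]],2),"twist",round(tw,2),"F",s["force"].round(1),"t",round(s["t"],2),"q",s["joint_pos"].round(2),"gap",round(s["finger_gap"]*85.4,1),s["finger_force"])
E
python3 -c "
from h import *
go(.459,-.013,.14)"
```

```text
at [245.9 573.9 230.6] [-1.7991e+02  1.0000e-02  1.5681e+02] shift [-42.7  -45.56   9.06] twist -23.19 F [ 0.   0.7 -0.6] t 0.1 q [-1.13  0.69 -0.19  1.57  0.16  0.9  -0.22] gap 85.6 0.0
```

The manual's scale: shifts go in shares of 60 cm and turns go in shares of 180 degrees. Converting my numbers, -45.5 cm / 60 = -0.7583, -42.7 cm / 60 = -0.7117, -23.2 degrees / 180 = -0.1289.

Emit:
send_rows:
  motion:
    - [[-0.7117,-0.7583,0.15],-0.1289]
    - [[-0.7117,-0.7583,0.15],-0.1289]
    - [[-0.7117,-0.7583,0.15],-0.1289]
    - [[-0.7117,-0.7583,0.15],-0.1289]
    - [[-0.7117,-0.7583,0.15],-0.1289]
    - [[-0.7117,-0.7583,0.15],-0.1289]
    - [[-0.7117,-0.7583,0.15],-0.1289]
    - [[-0.7117,-0.7583,0.15],-0.1289]
    - [[-0.7117,-0.7583,0.15],-0.1289]
    - [[-0.7117,-0.7583,0.15],-0.1289]

```text
t: 1.1
tcp_pos: [0.4157, 0.1077, 0.1596]
tool_rot: [3.141, -0.0, -3.141]
force: [1.8, -0.7, 0.4]
finger_gap: 1.006
finger_force: 0.0
```

```bash
python3 -c "
from h import *
go(.459,-.013,.14)"
```

```text
at [415.7 107.7 159.6] [ 179.99   -0.   -179.96] shift [ -4.33 -12.07   1.96] twist 0.04 F [ 1.8 -0.7  0.4] t 1.1 q [-0.16  0.59 -0.31  2.2   0.45  0.41  0.73] gap 85.9 0.0
```

Converted, -12 cm / 60 = -0.2, -4.3 cm / 60 = -0.0717.

Emit:
send_rows:
  motion:
    - [[-0.0717,-0.2,0.0333],0]
    - [[-0.0717,-0.2,0.0333],0]
    - [[-0.0717,-0.2,0.0333],0]
    - [[-0.0717,-0.2,0.0333],0]
    - [[-0.0717,-0.2,0.0333],0]
    - [[-0.0717,-0.2,0.0333],0]

```text
t: 1.7
tcp_pos: [0.4581, -0.009, 0.14]
tool_rot: [3.14, -0.0, -3.139]
force: [-0.5, -0.3, 0.2]
finger_gap: 1.0
finger_force: 0.0
```

```bash
python3 -c "
from h import *
go(.459,-.013,.14)
p,d=bot.capture('wrist');np.save('pics/w1d.npy',d);cv2.imwrite('pics/w1.png',p[:,:,::-1])"
```

```text
at [458.1  -9.  140. ] [ 179.94   -0.   -179.86] shift [-0.09 -0.4   0.  ] twist 0.14 F [-0.5 -0.3  0.2] t 1.7 q [ 0.13  0.66 -0.34  2.14  0.51  0.42  0.96] gap 85.4 0.0
```

View pics/w1.png

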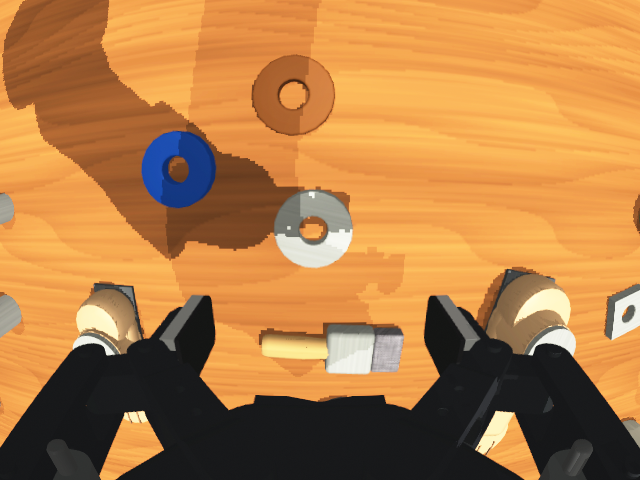

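The wrist picture shows the bright flange centred at (313.5,229), blue at (179,169), brown at (293,95) and the brush below it.

```bash
cat >> h.py <<'E'
from scipy.spatial.transform import Rotation as Ro
def wray(uv,z,s=None):
    s=s or bot.state();c=bot.calibration("wrist");f=240/np.tan(np.radians(c["fov_y"]/2))
    q=np.array(uv,float)-[c["cx"],c["cy"]];r=np.hypot(*q);t=r/f
    v=np.array([*(q/max(r,1e-9)*np.sin(t)),np.cos(t)]);H=c["hand_eye"];R=Ro.from_euler("xyz",s["tool_rot"]).as_matrix()
    o=R@H[:3,3]+s["tcp_pos"];w=R@H[:3,:3]@v;return o+w*(z-o[2])/w[2]
E
python3 -c "
from h import *
print(wray((313.5,229),.014),wray((293,94.5),.014),wray((179,169),.014))
go(.4590,-.013,-.004)"
```

```text
[ 0.45693829 -0.01304138  0.014     ] [ 0.35831742 -0.02775521  0.014     ] [ 0.41019777 -0.11472161  0.014     ]
at [458.1  -8.8 140.1] [ 1.7994e+02  1.0000e-02 -1.7982e+02] shift [-0.09 -0.42 14.41] twist 0.18 F [ 0.4  0.5 -0.6] t 1.75 q [ 0.13  0.66 -0.34  2.14  0.51  0.42  0.96] gap 85.2 0.0
```

Converted, 14.2 cm / 60 = 0.2367, 14 cm / 60 = 0.2333.

Emit:
send_rows:
  motion:
    - [[0,-0.0067,0.0667],0]
    - [[0,-0.0067,0.1333],0]
    - [[0,-0.0067,0.1833],0]
    - [[0,-0.0067,0.2167],0]
    - [[0,-0.0067,0.2283],0]
    - [[0,-0.0067,0.2333],0]
    - [[0,-0.0067,0.2367],0]
    - [[0,-0.0067,0.2367],0]
    - [[0,-0.0067,0.2367],0]
  claw: 7
  squeeze: 40

```text
t: 2.65
tcp_pos: [0.4583, -0.0128, -0.0021]
tool_rot: [3.141, -0.0, -3.138]
force: [-0.6, 0.3, 0.2]
finger_gap: 0.822
finger_force: 0.0
```

```bash
python3 -c "
from h import *
go(.4580,-.013,-.004)
p,d=bot.capture('side');cv2.imwrite('pics/s2.png',cv2.resize(p[200:320,230:390,::-1],(800,600),interpolation=2))"
```

```text
at [458.3 -12.8  -2.1] [ 1.7994e+02 -1.0000e-02 -1.7979e+02] shift [ 0.03 -0.02  0.19] twist 0.21 F [-0.6  0.3  0.2] t 2.65 q [-0.04  0.94 -0.05  2.2   1.56  0.04 -0.05] gap 70.2 0.0
```

View pics/s2.png

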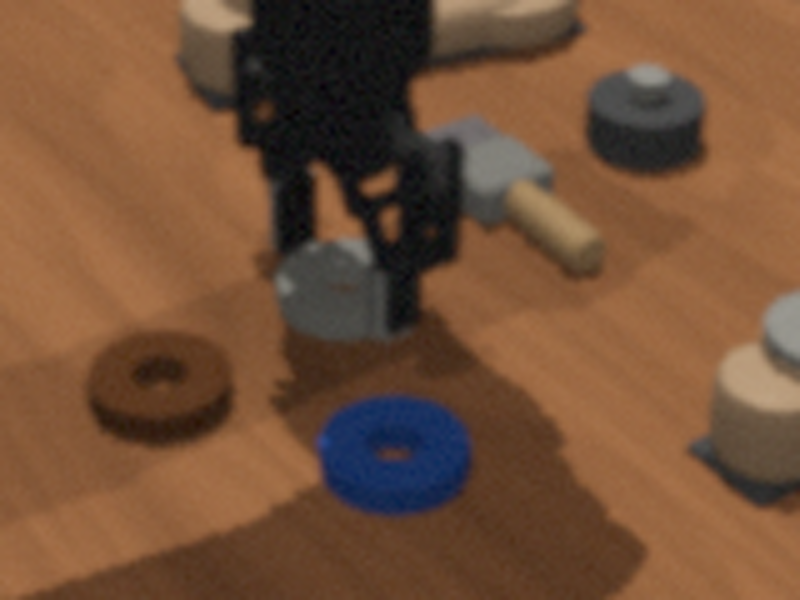

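The fingers straddle the flange and the tips are close to the bench, so I'm closing.

Converted, -13 cm / 60 = -0.2167, -9 cm / 60 = -0.15.

Emit:
send_rows:
  motion:
    - [[0,0,0],0]
    - [[0,0,0],0]
    - [[0,0,0],0]
    - [[0,0,0],0]
    - [[0,0,0],0]
    - [[0,0,-0.0083],0]
    - [[0,0,-0.0333],0]
    - [[0,0,-0.0833],0]
    - [[0,0,-0.15],0]
    - [[0,0,-0.2167],0]
  claw: 4
  squeeze: 50

```text
t: 3.7
tcp_pos: [0.457, -0.0143, 0.1291]
tool_rot: [3.14, -0.003, -3.141]
force: [0.2, -1.1, -2.8]
finger_gap: 0.667
finger_force: 54.4
```

```bash
python3 -c "
from h import *
go(.5460,.177,.15)"
```

```text
at [457.  -14.3 129.1] [ 179.93   -0.18 -179.96] shift [-8.91 19.12 -2.09] twist 0.04 F [ 0.2 -1.1 -2.8] t 3.7 q [ 0.31  0.72 -0.61  2.14  0.83  0.53  0.64] gap 56.9 54.3670972622931
```

Converted, 19.1 cm / 60 = 0.3183, 18.5 cm / 60 = 0.3083.

Emit:
send_rows:
  motion:
    - [[0,0.05,-0.035],0]
    - [[-0.05,0.1167,-0.035],0]
    - [[-0.1,0.2,-0.035],0]
    - [[-0.1483,0.2667,-0.035],0]
    - [[-0.1483,0.3083,-0.035],0]
    - [[-0.1483,0.3183,-0.035],0]
    - [[-0.1483,0.3183,-0.035],0]
    - [[-0.1483,0.3183,-0.035],0]

```text
t: 4.5
tcp_pos: [0.5463, 0.1746, 0.1484]
tool_rot: [-3.139, -0.002, 3.141]
force: [-0.2, -1.7, -2.5]
finger_gap: 0.666
finger_force: 54.4
```

```bash
python3 -c "
from h import *
go(.5460,.177,.15)
p,d=bot.capture('wrist');np.save('pics/w3d.npy',d);cv2.imwrite('pics/w3.png',p[:,:,::-1])"
```

```text
at [546.3 174.6 148.4] [-1.7985e+02 -1.2000e-01  1.7998e+02] shift [ 0.03  0.24 -0.16] twist -0.02 F [-0.2 -1.7 -2.5] t 4.5 q [-0.01  0.81 -0.66  1.78  0.68  0.79  0.55] gap 56.8 54.39091516658664
```

View pics/w3.png

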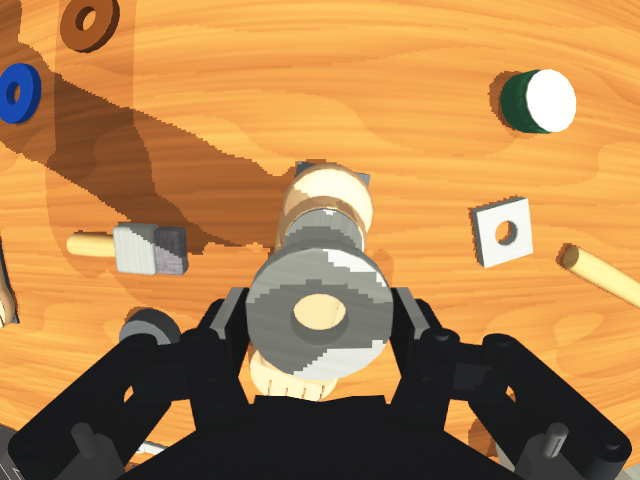

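The flange is held level, with its hole at (320,312), and the ankle seat is behind it. The plate's hole is at (506,232).

```bash
python3 -c "
from h import *
s=bot.state()
print('flange',wray((320,312),s['tcp_pos'][2]+.016),'plate',wray((506,232),.012),[wray(u,.012)[:2].round(4) for u in((474,211),(527,197),(534,251),(486,268))])
go(.5465,.1775,.098)"
```

```text
flange [0.54167634 0.174344   0.16445286] plate [0.54967216 0.33140448 0.012     ] [array([0.5323, 0.2988]), array([0.519 , 0.3489]), array([0.5669, 0.3639]), array([0.5816, 0.3163])]
at [546.6 174.1 148.5] [-1.7985e+02 -9.0000e-02  1.7993e+02] shift [0.01 0.34 5.05] twist -0.07 F [ 0.4  0.4 -1.8] t 4.55 q [-0.01  0.81 -0.66  1.78  0.68  0.79  0.55] gap 57.1 54.392375126481056
```

```bash
cat >> h.py <<'E'
def wcloud(d,s=None):
    s=s or bot.state();c=bot.calibration("wrist");f=240/np.tan(np.radians(c["fov_y"]/2))
    v,u=np.mgrid[:480,:640];q=np.stack([u-c["cx"],v-c["cy"]],-1);r=np.hypot(q[...,0],q[...,1])+1e-9
    k=np.tan(r/f)/r*d;P=np.stack([q[...,0]*k,q[...,1]*k,d],-1);H=c["hand_eye"];R=Ro.from_euler("xyz",s["tool_rot"]).as_matrix()
    P=(P@H[:3,:3].T+H[:3,3])@R.T+s["tcp_pos"];P[d<=0]=np.nan;return P
def circ(P,g,z,r,tol=.004):
    P=P.reshape(-1,3);Q=P[(np.hypot(*(P[:,:2]-g).T)<r)&(abs(P[:,2]-z)<tol)]
    c,R=cv2.minEnclosingCircle((Q[:,:2]*1000).astype(np.float32));print(np.round(c,1),round(R,1),'zmed',round(np.median(Q[:,2])*1000,1),len(Q))
E
python3 -c "
from h import *
P=wcloud(np.load('pics/w3d.npy'))
for uv in((270,320),(365,330),(320,275),(320,365),(320,312),(322,220),(505,205)): print(uv,P[uv[1],uv[0]].round(4))
circ(P,(.543,.174),.164,.033)
circ(P,(.546,.177),.07,.03)
P=wcloud(np.load('pics/w1d.npy'),dict(tcp_pos=np.array([.4581,-.0089,.140]),tool_rot=np.array([3.1405,0,-3.139])));circ(P,(.458,-.013),.014,.036)"
```

```text
(270, 320) [0.5458 0.155  0.1637]
(365, 330) [0.551  0.1921 0.1623]
(320, 275) [0.5274 0.1743 0.1624]
(320, 365) [0.5675 0.1744 0.1626]
(320, 312) [0.6063 0.1742 0.0373]
(322, 220) [0.5276 0.1755 0.0698]
(505, 205) [0.5267 0.3278 0.0114]
[543. 174.] 33.0 zmed 162.8 14240
[544.3 176.5] 24.9 zmed 69.4 2008
[457.9 -13.9] 29.9 zmed 13.2 4080
```

```bash
python3 -c "
from h import *
s=bot.state();print(s['tcp_pos'])
P=wcloud(np.load('pics/w3d.npy')).reshape(-1,3)
Q=P[(abs(P[:,2]-.163)<.004)&(abs(P[:,1]-.1743)<.02)&(abs(P[:,0]-.545)<.045)]
c,R=cv2.minEnclosingCircle((Q[:,:2]*1000).astype(np.float32));print(c,R)
Q=Q[abs(Q[:,1]-.1743)<.002];x=np.sort(Q[:,0]);i=np.argmax(np.diff(x));print(x[0],x[i],x[i+1],x[-1])"
```

```text
[0.54662319 0.17409525 0.14845286]
(546.2546997070312, 174.07748413085938) 30.194957733154297
0.5164121284484485 0.5348562019369104 0.5565845950430915 0.5759282086722018
```

Converted, 7.7 cm / 60 = 0.1283, 0.15 cm / 60 = 0.0025.

Emit:
send_rows:
  motion:
    - [[0.0025,0.005,0],0]
    - [[0.0025,0.005,0.0167],0]
    - [[0.0025,0.005,0.05],0]
    - [[0.0025,0.005,0.0833],0]
    - [[0.0025,0.005,0.1083],0]
    - [[0.0025,0.005,0.1217],0]
    - [[0.0025,0.005,0.1283],0]
    - [[0.0025,0.005,0.1283],0]
    - [[0.0025,0.005,0.1283],0]

```text
t: 5.45
tcp_pos: [0.5462, 0.1798, 0.0725]
tool_rot: [3.141, 0.001, -3.142]
force: [0.3, -0.8, -2.5]
finger_gap: 0.669
finger_force: 54.4
```

```bash
python3 -c "
from h import *
go(.5450,.177,.0690)
p,d=bot.capture('wrist');P=wcloud(d);np.save('pics/w4d.npy',d);cv2.imwrite('pics/w4.png',p[:,:,::-1])
P=P.reshape(-1,3);Q=P[(P[:,2]>.095)&(P[:,2]<.125)&(np.hypot(P[:,0]-.545,P[:,1]-.177)<.012)];print('pin',Q.mean(0),Q[Q[:,2]>.112].mean(0),Q.max(0),len(Q))"
```

```text
at [546.2 179.8  72.5] [ 1.7996e+02  6.0000e-02 -1.8000e+02] shift [ 0.12 -0.28  0.35] twist 0.0 F [ 0.3 -0.8 -2.5] t 5.45 q [-0.07  0.91 -0.57  1.83  0.79  0.65  0.44] gap 57.1 54.36329735442996
pin [0.54222345 0.17678907 0.11002548] [0.54333245 0.17691996 0.11582603] [0.54942034 0.18258296 0.12093045] 1688
```

Converted, 0.35 cm / 60 = 0.0058, -0.3 cm / 60 = -0.005.

Emit:
send_rows:
  motion:
    - [[0,-0.005,0.0017],0]
    - [[0,-0.005,0.0033],0]
    - [[0,-0.005,0.005],0]
    - [[0,-0.005,0.0058],0]
    - [[0,-0.005,0.0058],0]

```text
t: 6.0
tcp_pos: [0.546, 0.1763, 0.0689]
tool_rot: [-3.141, 0.001, 3.142]
force: [-0.7, -1.6, 4.6]
finger_gap: 0.666
finger_force: 54.9
```

```bash
python3 -c "
from h import *
go(.5450,.177,.0690)"
```

```text
at [546.  176.3  68.9] [-1.7998e+02  3.0000e-02  1.8000e+02] shift [ 0.1   0.07 -0.01] twist -0.0 F [-0.7 -1.6  4.6] t 6.0 q [-0.07  0.91 -0.57  1.83  0.8   0.64  0.44] gap 56.9 54.91960359737277
```

It's seated, with the force up about 7 N. I'm releasing and retreating.

Emit:
send_rows:
  motion:
    - [[0,0,0],0]
    - [[0,0,0],0]
    - [[0,0,0],0]
    - [[0,0,-0.0167],0]
    - [[0,0,-0.0667],0]
    - [[0,0,-0.1333],0]
    - [[0,0,-0.2],0]
    - [[0,0,-0.2167],0]
    - [[0,0,-0.2167],0]
  claw: 7.5

```text
t: 6.9
tcp_pos: [0.5468, 0.1772, 0.2006]
tool_rot: [3.14, 0.004, 3.142]
force: [0.3, 0.3, -0.2]
finger_gap: 0.882
finger_force: 0.0
```

```bash
python3 -c "
from h import *
p,d=bot.capture('wrist');P=wcloud(d);circ(P,(.545,.177),.084,.034);cv2.imwrite('pics/w5.png',p[:,:,::-1])
Q=P.reshape(-1,3);Q=Q[(Q[:,2]>.116)&(Q[:,2]<.125)&(np.hypot(Q[:,0]-.545,Q[:,1]-.177)<.012)];print('pin',Q.mean(0),Q.max(0),Q.min(0),len(Q))
go(.553,-.359,.18)"
```

```text
[544.2 175.2] 30.0 zmed 81.5 4175
pin [0.54400511 0.17549587 0.11717328] [0.54660596 0.1779112  0.11859909] [0.54089709 0.17224597 0.11606474] 59
at [545.9 176.3 198.8] [1.8e+02 6.0e-02 1.8e+02] shift [ -0.71 -53.53   1.88] twist -0.0 F [-0.4 -0.9 -0.2] t 6.95 q [ 0.01  0.74 -0.72  1.74  0.61  0.89  0.6 ] gap 75.1 0.0
```

Converted, -53.5 cm / 60 = -0.8917, -4 cm / 60 = -0.0667.

Emit:
send_rows:
  motion:
    - [[0,-0.0667,0],0]
    - [[-0.0117,-0.8917,0.0317],0]
    - [[-0.0117,-0.8917,0.0317],0]
    - [[-0.0117,-0.8917,0.0317],0]
    - [[-0.0117,-0.8917,0.0317],0]
    - [[-0.0117,-0.8917,0.0317],0]
    - [[-0.0117,-0.8917,0.0317],0]
    - [[-0.0117,-0.8917,0.0317],0]
    - [[-0.0117,-0.8917,0.0317],0]
    - [[-0.0117,-0.8917,0.0317],0]
  claw: 6.5

```text
t: 7.95
tcp_pos: [0.5505, -0.315, 0.1788]
tool_rot: [3.14, -0.004, -3.141]
force: [1.3, -0.0, 0.0]
finger_gap: 0.76
finger_force: 0.0
```

Converted, -7 cm / 60 = -0.1167, -0.3 cm / 60 = -0.005.

Emit:
send_rows:
  motion:
    - [[-0.005,-0.1167,0],0]
    - [[-0.005,-0.1167,0],0]
    - [[-0.005,-0.1167,0],0]
    - [[-0.005,-0.1167,0],0]
    - [[-0.005,-0.1167,0],0]
    - [[-0.005,-0.1167,0],0]

```text
t: 8.55
tcp_pos: [0.5556, -0.3809, 0.1809]
tool_rot: [3.14, -0.001, -3.138]
force: [-0.6, -0.2, 0.2]
finger_gap: 0.766
finger_force: 0.0
```

```bash
python3 -c "
from h import *
go(.553,-.359,.18)
p,d=bot.capture('wrist');P=wcloud(d);circ(P,(.552,-.359),.08,.03);circ(P,(.437,-.329),.05,.024);circ(P,(.563,-.197),.055,.03)
cv2.imwrite('pics/w6.png',p[:,:,::-1])"
```

```text
at [ 555.6 -380.9  180.9] [ 1.7993e+02 -3.0000e-02 -1.7980e+02] shift [0.26 2.19 0.09] twist 0.2 F [-0.6 -0.2  0.2] t 8.55 q [ 0.9   0.91 -0.76  1.43  0.66  1.07  1.58] gap 65.4 0.0
[ 552.4 -361.4] 19.0 zmed 79.1 1264
[ 435.6 -331.2] 15.0 zmed 49.1 587
[ 561.5 -200.2] 25.9 zmed 54.3 1838
```

Converted, 14 cm / 60 = 0.2333, 12 cm / 60 = 0.2.

Emit:
send_rows:
  motion:
    - [[0.005,0.0333,0],0]
    - [[0.005,0.0333,0],0]
    - [[0.005,0.0333,0.0167],0]
    - [[0.005,0.0333,0.0667],0]
    - [[0.005,0.0333,0.1333],0]
    - [[0.005,0.0333,0.2],0]
    - [[0.005,0.0333,0.2333],0]
    - [[0.005,0.0333,0.2333],0]
    - [[0.005,0.0333,0.2333],0]

```text
t: 9.5
tcp_pos: [0.5531, -0.3635, 0.0419]
tool_rot: [-3.141, 0.002, 3.141]
force: [-0.1, -0.7, 0.9]
finger_gap: 0.763
finger_force: 0.0
```

```bash
python3 -c "
from h import *
go(.5525,-.361,.04)"
```

```text
at [ 553.1 -363.5   41.9] [-1.7999e+02  9.0000e-02  1.7999e+02] shift [0.06 0.25 0.19] twist -0.01 F [-0.1 -0.7  0.9] t 9.5 q [ 0.84  1.06 -0.66  1.55  0.81  0.82  1.43] gap 65.1 0.0
```

Converted, -16.5 cm / 60 = -0.275, -12 cm / 60 = -0.2.

Emit:
send_rows:
  motion:
    - [[0,0.0033,0],0]
    - [[0,0.0033,0],0]
    - [[0,0.0033,0],0]
    - [[0,0.0033,0],0]
    - [[0,0.0033,0],0]
    - [[0,0.0033,-0.0167],0]
    - [[0,0.0033,-0.0667],0]
    - [[0,0.0033,-0.1333],0]
    - [[0,0.0033,-0.2],0]
    - [[0,0.0033,-0.275],0]
  claw: 2.5

```text
t: 10.5
tcp_pos: [0.5513, -0.3611, 0.2076]
tool_rot: [3.141, -0.002, -3.141]
force: [-0.0, -0.8, -2.0]
finger_gap: 0.426
finger_force: 50.2
```

```bash
python3 -c "
from h import *
go(.546,.1768,.21)"
```

```text
at [ 551.3 -361.1  207.6] [ 1.7997e+02 -9.0000e-02 -1.7997e+02] shift [ 0.5  53.79 -0.24] twist 0.03 F [-0.  -0.8 -2. ] t 10.5 q [ 0.89  0.86 -0.77  1.46  0.64  1.09  1.56] gap 36.4 50.24501234292984
```

Converted, 53.8 cm / 60 = 0.8967, 4 cm / 60 = 0.0667.

Emit:
send_rows:
  motion:
    - [[0,0.0667,0],0]
    - [[0.0083,0.8967,-0.0033],0]
    - [[0.0083,0.8967,-0.0033],0]
    - [[0.0083,0.8967,-0.0033],0]
    - [[0.0083,0.8967,-0.0033],0]
    - [[0.0083,0.8967,-0.0033],0]
    - [[0.0083,0.8967,-0.0033],0]
    - [[0.0083,0.8967,-0.0033],0]
    - [[0.0083,0.8967,-0.0033],0]
    - [[0.0083,0.8967,-0.0033],0]

```text
t: 11.5
tcp_pos: [0.5474, 0.1305, 0.2087]
tool_rot: [-3.141, 0.001, -3.141]
force: [1.9, -0.7, -1.8]
finger_gap: 0.422
finger_force: 50.3
```

```bash
python3 -c "
from h import *
go(.546,.1768,.21)"
```

```text
at [547.4 130.5 208.7] [-1.7997e+02  5.0000e-02 -1.7999e+02] shift [ 0.14  4.63 -0.13] twist 0.01 F [ 1.9 -0.7 -1.8] t 11.5 q [ 0.11  0.72 -0.73  1.77  0.61  0.89  0.67] gap 36.0 50.26013273745775
```

Converted, 4.6 cm / 60 = 0.0767, 0.1 cm / 60 = 0.0017.

Emit:
send_rows:
  motion:
    - [[0.0017,0.0767,0],0]
    - [[0.0017,0.0767,0],0]
    - [[0.0017,0.0767,0],0]
    - [[0.0017,0.0767,0],0]
    - [[0.0017,0.0767,0],0]

```text
t: 12.0
tcp_pos: [0.5469, 0.1725, 0.2079]
tool_rot: [-3.14, -0.0, 3.139]
force: [0.2, -0.0, -0.9]
finger_gap: 0.427
finger_force: 50.5
```

```bash
python3 -c "
from h import *
go(.546,.1768,.125)
p,d=bot.capture('wrist');P=wcloud(d);s=bot.state();z=s['tcp_pos'][2]
Q=P.reshape(-1,3);Q=Q[(abs(Q[:,2]-z-.04)<.008)&(abs(Q[:,1]-s['tcp_pos'][1])<.016)&(abs(Q[:,0]-s['tcp_pos'][0])<.03)];print(cv2.minEnclosingCircle((Q[:,:2]*1000).astype(np.float32)),np.median(Q[:,2]))
circ(P,(.545,.177),.084,.034)
cv2.imwrite('pics/w7.png',p[:,:,::-1])"
```

```text
at [546.9 172.5 207.9] [-1.7991e+02 -1.0000e-02  1.7984e+02] shift [0.1  0.43 8.29] twist -0.16 F [ 0.2 -0.  -0.9] t 12.0 q [ 0.03  0.73 -0.73  1.73  0.6   0.91  0.61] gap 36.5 50.50834737718105
((545.510986328125, 172.8231964111328), 19.355449676513672) 0.24341184703239468
[545.5 176.5] 29.9 zmed 83.2 2930
```

View pics/w7.png

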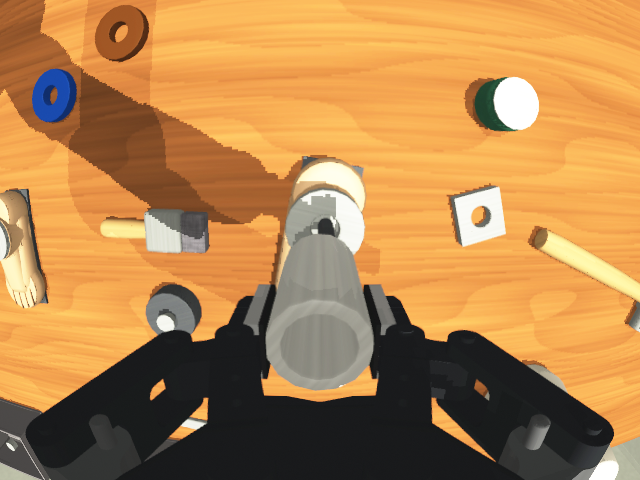

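The tube is held upright and the flange sits on the seat with the pin at (325,225). I'll let the arm settle before measuring again.

Converted, 3 cm / 60 = 0.05, 1.5 cm / 60 = 0.025.

Emit:
send_rows:
  motion:
    - [[0,0.0017,0.025],0]
    - [[0,0.0017,0.05],0]
    - [[0,0.0017,0.05],0]
    - [[0,0.0017,0.05],0]
    - [[0,0.0017,0.05],0]

```text
t: 12.55
tcp_pos: [0.5467, 0.1761, 0.178]
tool_rot: [3.141, 0.0, -3.141]
force: [-0.3, -0.2, -0.5]
finger_gap: 0.425
finger_force: 50.5
```

```bash
python3 -c "
from h import *
go(.546,.1768,.1265)"
```

```text
at [546.7 176.1 178. ] [ 1.7997e+02  1.0000e-02 -1.7998e+02] shift [0.07 0.07 5.15] twist 0.02 F [-0.3 -0.2 -0.5] t 12.55 q [ 0.    0.77 -0.7   1.76  0.64  0.85  0.58] gap 36.3 50.496669597923756
```

Converted, 5.1 cm / 60 = 0.085, 5 cm / 60 = 0.0833.

Emit:
send_rows:
  motion:
    - [[0,0.0017,0.0167],0]
    - [[0,0.0017,0.0417],0]
    - [[0,0.0017,0.0667],0]
    - [[0,0.0017,0.0783],0]
    - [[0,0.0017,0.0833],0]
    - [[0,0.0017,0.085],0]
    - [[0,0.0017,0.085],0]
    - [[0,0.0017,0.085],0]

```text
t: 13.35
tcp_pos: [0.5457, 0.1762, 0.1274]
tool_rot: [-3.14, -0.001, -3.141]
force: [-2.8, -2.4, 6.9]
finger_gap: 0.427
finger_force: 51.4
```

```bash
python3 -c "
from h import *
go(.546,.1768,.1265)"
```

```text
at [545.7 176.2 127.4] [-1.7989e+02 -8.0000e-02 -1.7999e+02] shift [-0.03  0.06  0.09] twist 0.01 F [-2.8 -2.4  6.9] t 13.35 q [-0.03  0.84 -0.65  1.8   0.71  0.76  0.51] gap 36.5 51.41577713191509
```

Contact is about 8 N at the expected height. I'm releasing.

Emit:
send_rows:
  motion:
    - [[0,0,0],0]
    - [[0,0,0],0]
    - [[0,0,0],0]
    - [[0,0,0],0]
    - [[0,0,-0.0333],0]
    - [[0,0,-0.0833],0]
    - [[0,0,-0.15],0]
    - [[0,0,-0.1667],0]
    - [[0,0,-0.1667],0]
    - [[0,0,-0.1667],0]
  claw: 7

```text
t: 14.35
tcp_pos: [0.5462, 0.1761, 0.2259]
tool_rot: [-3.14, -0.001, 3.141]
force: [-0.7, -0.5, 0.1]
finger_gap: 0.823
finger_force: 0.0
```

```bash
python3 -c "
from h import *
p,d=bot.capture('wrist');P=wcloud(d);circ(P,(.546,.177),.164,.025)
circ(P,(.655,.015),.026,.034);circ(P,(.655,.015),.038,.014)
cv2.imwrite('pics/w8.png',p[:,:,::-1])
go(.654,.015,.15)"
```

```text
[543.8 176. ] 19.0 zmed 162.5 1668
[654.2  15.3] 29.6 zmed 24.8 1231
[654.3  14.9] 10.1 zmed 36.7 222
at [545.9 176.  225.5] [-1.7992e+02 -1.3000e-01 -1.8000e+02] shift [-10.81 -16.1    7.55] twist 0.0 F [ 0.4 -0.2  0. ] t 14.4 q [ 0.03  0.71 -0.74  1.71  0.58  0.95  0.63] gap 69.9 0.0
```

Converted, -16 cm / 60 = -0.2667, -12 cm / 60 = -0.2.

Emit:
send_rows:
  motion:
    - [[-0.05,-0.0667,0],0]
    - [[-0.1,-0.1333,0.0167],0]
    - [[-0.15,-0.2,0.0667],0]
    - [[-0.18,-0.2667,0.125],0]
    - [[-0.18,-0.2667,0.125],0]
    - [[-0.18,-0.2667,0.125],0]
    - [[-0.18,-0.2667,0.125],0]
    - [[-0.18,-0.2667,0.125],0]

```text
t: 15.2
tcp_pos: [0.6544, 0.0202, 0.1532]
tool_rot: [3.139, 0.001, -3.138]
force: [-0.1, 0.8, 0.0]
finger_gap: 0.821
finger_force: 0.0
```

```bash
python3 -c "
from h import *
p,d=bot.capture('wrist');P=wcloud(d)
circ(P,(.655,.015),.026,.034);circ(P,(.655,.015),.038,.014)
go(.654,.015,.0)"
```

```text
[654.5  14.6] 29.0 zmed 25.5 3826
[655.   14.4] 10.2 zmed 37.5 568
at [654.6  19.9 153.4] [ 1.7989e+02  9.0000e-02 -1.7978e+02] shift [ 0.06 -0.49 15.34] twist 0.22 F [ 0.4 -0.5  1.1] t 15.25 q [ 0.25  0.9  -0.7   1.53  0.66  0.96  0.93] gap 70.1 0.0
```

Converted, 10 cm / 60 = 0.1667, 7 cm / 60 = 0.1167.

Emit:
send_rows:
  motion:
    - [[0,-0.005,0.05],0]
    - [[0,-0.005,0.1167],0]
    - [[0,-0.005,0.1667],0]
    - [[0,-0.005,0.1667],0]
    - [[0,-0.005,0.1667],0]

```text
t: 15.75
tcp_pos: [0.6551, 0.0154, 0.0532]
tool_rot: [3.14, 0.001, -3.14]
force: [-0.0, -0.1, 0.6]
finger_gap: 0.818
finger_force: 0.0
```

```bash
python3 -c "
from h import *
go(.6545,.0145,.003)"
```

```text
at [655.1  15.4  53.2] [ 1.7994e+02  6.0000e-02 -1.7990e+02] shift [ 0.06 -0.09  5.02] twist 0.1 F [-0.  -0.1  0.6] t 15.75 q [ 0.23  1.02 -0.62  1.57  0.77  0.8   0.85] gap 69.9 0.0
```

Emit:
send_rows:
  motion:
    - [[0,0,0.0333],0]
    - [[0,0,0.0667],0]
    - [[0,0,0.0833],0]
    - [[0,0,0.0833],0]
    - [[0,0,0.0833],0]

```text
t: 16.25
tcp_pos: [0.6547, 0.014, 0.0019]
tool_rot: [3.141, -0.0, -3.141]
force: [-0.1, 0.3, 0.2]
finger_gap: 0.817
finger_force: 0.0
```

Converted, -20 cm / 60 = -0.3333, -15 cm / 60 = -0.25.

Emit:
send_rows:
  motion:
    - [[0,0,0],0]
    - [[0,0,0],0]
    - [[0,0,0],0]
    - [[0,0,0],0]
    - [[0,0,0],0]
    - [[0,0,-0.0167],0]
    - [[0,0,-0.0833],0]
    - [[0,0,-0.1667],0]
    - [[0,0,-0.25],0]
    - [[0,0,-0.3333],0]
  claw: 4

```text
t: 17.25
tcp_pos: [0.6539, 0.0135, 0.2039]
tool_rot: [-3.141, -0.001, -3.141]
force: [0.9, -0.3, -2.6]
finger_gap: 0.656
finger_force: 53.9
```

```bash
python3 -c "
from h import *
go(.545,.176,.205)"
```

```text
at [653.9  13.5 203.9] [-1.7999e+02 -6.0000e-02 -1.7997e+02] shift [10.88 16.26 -0.11] twist 0.03 F [ 0.9 -0.3 -2.6] t 17.25 q [ 0.28  0.84 -0.73  1.48  0.61  1.06  0.97] gap 56.0 53.896644115448
```

Converted, 16.3 cm / 60 = 0.2717, 15 cm / 60 = 0.25.

Emit:
send_rows:
  motion:
    - [[0.0333,0.0667,-0.0083],0]
    - [[0.075,0.1333,-0.0083],0]
    - [[0.1167,0.2,-0.0083],0]
    - [[0.1583,0.25,-0.0083],0]
    - [[0.18,0.2717,-0.0083],0]
    - [[0.18,0.2717,-0.0083],0]
    - [[0.18,0.2717,-0.0083],0]
    - [[0.18,0.2717,-0.0083],0]
    - [[0.18,0.2717,-0.0083],0]
    - [[0.18,0.2717,-0.0083],0]

```text
t: 18.25
tcp_pos: [0.5472, 0.1758, 0.2067]
tool_rot: [-3.141, -0.0, 3.14]
force: [0.8, 0.3, -1.5]
finger_gap: 0.655
finger_force: 54.0
```

```bash
python3 -c "
from h import *
go(.545,.176,.15)
p,d=bot.capture('wrist');P=wcloud(d);s=bot.state();z=s['tcp_pos'][2]
circ(P,s['tcp_pos'][:2],z+.036,.015);circ(P,(.545,.176),.164,.025)
cv2.imwrite('pics/w9.png',p[:,:,::-1])"
```

```text
at [547.2 175.8 206.7] [-179.99   -0.    179.89] shift [0.22 0.02 5.67] twist -0.11 F [ 0.8  0.3 -1.5] t 18.25 q [ 0.02  0.74 -0.73  1.73  0.6   0.91  0.61] gap 55.9 54.0240615606308
[546.5 176.2] 10.3 zmed 240.9 2195
[532.3 176.6] 14.5 zmed 162.8 334
```

View pics/w9.png

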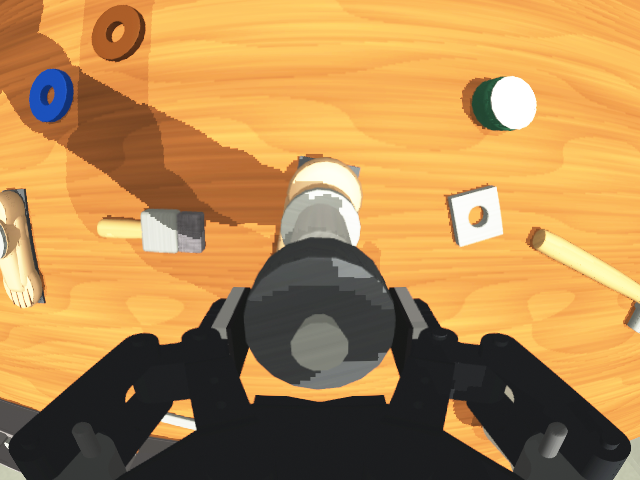

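The cap is held level, directly above the tube.

Converted, 5.4 cm / 60 = 0.09, 5.3 cm / 60 = 0.0883.

Emit:
send_rows:
  motion:
    - [[0.0042,0,0],0]
    - [[0.0042,0,0.0167],0]
    - [[0.0042,0,0.0417],0]
    - [[0.0042,0,0.0667],0]
    - [[0.0042,0,0.0833],0]
    - [[0.0042,0,0.0883],0]
    - [[0.0042,0,0.09],0]
    - [[0.0042,0,0.09],0]

```text
t: 19.1
tcp_pos: [0.5443, 0.1771, 0.1531]
tool_rot: [3.141, 0.0, -3.141]
force: [-0.3, 0.0, -2.0]
finger_gap: 0.66
finger_force: 54.0
```

```bash
python3 -c "
from h import *
go(.545,.176,.15)"
```

```text
at [544.3 177.1 153.1] [ 1.7997e+02  2.0000e-02 -1.7999e+02] shift [-0.07 -0.11  0.31] twist 0.01 F [-0.3  0.  -2. ] t 19.1 q [-0.01  0.8  -0.68  1.79  0.68  0.8   0.54] gap 56.4 54.02391493320465
```

No contact yet, and the cap is already over the tube end. I'm taking it down the last millimetres.

Converted, 0.25 cm / 60 = 0.0042, 0.15 cm / 60 = 0.0025.

Emit:
send_rows:
  motion:
    - [[0,-0.0017,0.0017],0]
    - [[0,-0.0017,0.0025],0]
    - [[0,-0.0017,0.0033],0]
    - [[0,-0.0017,0.0042],0]
    - [[0,-0.0017,0.0042],0]
    - [[0,-0.0017,0.0042],0]

```text
t: 19.7
tcp_pos: [0.5445, 0.1759, 0.1511]
tool_rot: [3.142, 0.001, -3.142]
force: [-0.6, -1.9, 5.3]
finger_gap: 0.657
finger_force: 54.5
```

Converted, -9 cm / 60 = -0.15, -8 cm / 60 = -0.1333.

Emit:
send_rows:
  motion:
    - [[0,0,0],0]
    - [[0,0,0],0]
    - [[0,0,0],0]
    - [[0,0,0],0]
    - [[0,0,-0.0333],0]
    - [[0,0,-0.0833],0]
    - [[0,0,-0.1333],0]
    - [[0,0,-0.15],0]
    - [[0,0,-0.15],0]
    - [[0,0,-0.15],0]
  claw: 7

```text
t: 20.7
tcp_pos: [0.5436, 0.1752, 0.2394]
tool_rot: [-3.141, -0.001, -3.142]
force: [-0.5, -0.8, -0.8]
finger_gap: 0.821
finger_force: 0.0
```

```bash
python3 -c "
from h import *
p,d=bot.capture('wrist');P=wcloud(d);circ(P,(.545,.177),.174,.034);circ(P,(.545,.177),.186,.014)
p,d=bot.capture('side');cv2.imwrite('pics/s10.png',cv2.resize(p[100:260,220:440,::-1],(770,560),interpolation=2))
go(.5505,.332,.15,195)"
```

```text
[543.3 175.6] 29.1 zmed 172.8 6044
[543.5 175.5] 10.0 zmed 184.8 897
at [543.4 175.1 238.9] [-1.7992e+02 -1.5000e-01 -1.7999e+02] shift [-0.71 15.69  8.89] twist -14.99 F [-0.4  0.7  0.4] t 20.8 q [ 0.04  0.7  -0.76  1.7   0.56  0.97  0.64] gap 70.1 0.0
```

View pics/s10.png

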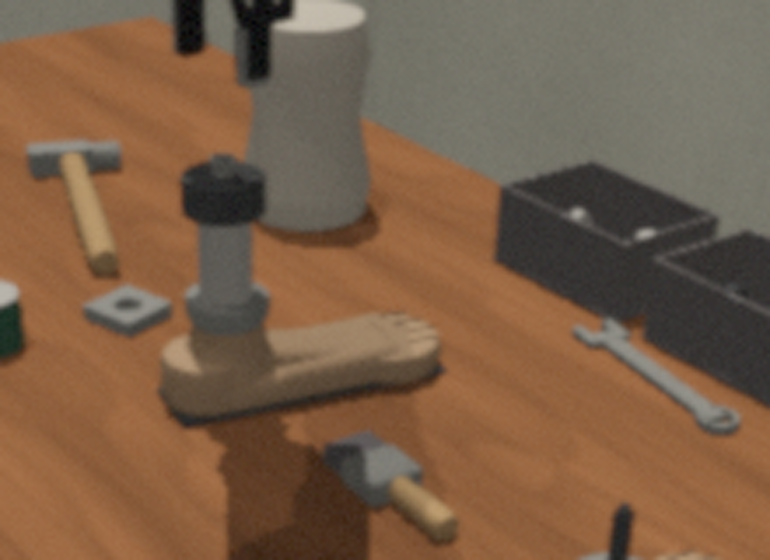

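The long leg is complete: flange, upright tube and cap, with heights matching 174 and 186 mm. Now the plate.

Converted, 15.7 cm / 60 = 0.2617, 13.5 cm / 60 = 0.225, -15 degrees / 180 = -0.0833.

Emit:
send_rows:
  motion:
    - [[0,0.0667,0],0]
    - [[-0.0117,0.15,0],-0.0444]
    - [[-0.0117,0.225,0.05],-0.0833]
    - [[-0.0117,0.2617,0.1167],-0.0833]
    - [[-0.0117,0.2617,0.15],-0.0833]
    - [[-0.0117,0.2617,0.15],-0.0833]
    - [[-0.0117,0.2617,0.15],-0.0833]
    - [[-0.0117,0.2617,0.15],-0.0833]
    - [[-0.0117,0.2617,0.15],-0.0833]

```text
t: 21.7
tcp_pos: [0.5522, 0.3326, 0.152]
tool_rot: [3.141, 0.003, -2.881]
force: [-0.1, -0.6, -0.6]
finger_gap: 0.819
finger_force: 0.0
```

```bash
python3 -c "
from h import *
p,d=bot.capture('wrist');P=wcloud(d).reshape(-1,3)
Q=P[(abs(P[:,2]-.012)<.004)&(np.hypot(P[:,0]-.5505,P[:,1]-.332)<.045)];print(cv2.minAreaRect((Q[:,:2]*1000).astype(np.float32)),np.median(Q[:,2]))
go(.5505,.332,-.003,195)"
```

```text
((550.2687377929688, 332.29583740234375), (49.953773498535156, 50.154541015625), 15.578082084655762) 0.011111714787580995
at [552.  332.7 151.9] [ 1.7996e+02  1.3000e-01 -1.6506e+02] shift [ 0.16 -0.03 15.49] twist -0.06 F [-0.2 -0.7  0.1] t 21.75 q [-0.24  0.9  -0.73  1.56  0.7   0.96  0.63] gap 70.0 0.0
```

Emit:
send_rows:
  motion:
    - [[0.0027,0,0.0667],0]
    - [[0.0027,0,0.1333],0]
    - [[0.0027,0,0.2],0]
    - [[0.0027,0,0.2333],0]
    - [[0.0027,0,0.2467],0]
    - [[0.0027,0,0.2517],0]
    - [[0.0027,0,0.2517],0]
    - [[0.0027,0,0.2517],0]

```text
t: 22.55
tcp_pos: [0.5506, 0.3334, 0.0013]
tool_rot: [3.14, 0.003, -2.88]
force: [0.6, 0.3, 0.9]
finger_gap: 0.82
finger_force: 0.0
```

```bash
python3 -c "
from h import *
go(.5503,.3323,.0,195)"
```

```text
at [550.6 333.4   1.3] [ 1.7992e+02  1.6000e-01 -1.6501e+02] shift [ 0.05 -0.1   0.13] twist -0.01 F [0.6 0.3 0.9] t 22.55 q [-0.3   1.09 -0.6   1.62  0.87  0.72  0.5 ] gap 70.0 0.0
```

Converted, -20 cm / 60 = -0.3333, -15 cm / 60 = -0.25.

Emit:
send_rows:
  motion:
    - [[0,0,0],0]
    - [[0,0,0],0]
    - [[0,0,0],0]
    - [[0,0,0],0]
    - [[0,0,0],0]
    - [[0,0,-0.0167],0]
    - [[0,0,-0.0833],0]
    - [[0,0,-0.1667],0]
    - [[0,0,-0.25],0]
    - [[0,0,-0.3333],0]
  claw: 3

```text
t: 23.55
tcp_pos: [0.549, 0.3321, 0.2018]
tool_rot: [3.142, -0.0, -2.879]
force: [1.2, 0.6, -1.7]
finger_gap: 0.564
finger_force: 52.5
```

```bash
python3 -c "
from h import *
go(.5615,-.199,.25,195)"
```

```text
at [549.  332.1 201.8] [ 1.8000e+02 -3.0000e-02 -1.6496e+02] shift [ 12.58 -51.61  -4.82] twist 0.04 F [ 1.2  0.6 -1.7] t 23.55 q [-0.22  0.84 -0.77  1.52  0.64  1.04  0.67] gap 48.2 52.495192028582096
```

Converted, -51.6 cm / 60 = -0.86, -5.2 cm / 60 = -0.0867.

Emit:
send_rows:
  motion:
    - [[0,0,-0.0667],0]
    - [[0,-0.0333,-0.0867],0]
    - [[0.21,-0.86,-0.0867],0]
    - [[0.21,-0.86,-0.0867],0]
    - [[0.21,-0.86,-0.0867],0]
    - [[0.21,-0.86,-0.0867],0]
    - [[0.21,-0.86,-0.0867],0]
    - [[0.21,-0.86,-0.0867],0]
    - [[0.21,-0.86,-0.0867],0]
    - [[0.21,-0.86,-0.0867],0]

```text
t: 24.55
tcp_pos: [0.5593, -0.089, 0.252]
tool_rot: [-3.141, -0.0, -2.879]
force: [0.6, -0.2, -1.1]
finger_gap: 0.567
finger_force: 52.5
```

```bash
python3 -c "
from h import *
go(.5615,-.199,.18,195)"
```

```text
at [559.3 -89.  252. ] [-1.7998e+02 -1.0000e-02 -1.6497e+02] shift [  2.64 -10.68   7.2 ] twist 0.03 F [ 0.6 -0.2 -1.1] t 24.55 q [ 0.57  0.71 -0.87  1.7   0.62  1.03  1.32] gap 48.4 52.509531397372484
```

Emit:
send_rows:
  motion:
    - [[0.02,-0.075,0.0333],0]
    - [[0.0433,-0.15,0.1],0]
    - [[0.0433,-0.1767,0.1667],0]
    - [[0.0433,-0.1767,0.1667],0]
    - [[0.0433,-0.1767,0.1667],0]
    - [[0.0433,-0.1767,0.1667],0]
    - [[0.0433,-0.1767,0.1667],0]
    - [[0.0433,-0.1767,0.1667],0]

```text
t: 25.35
tcp_pos: [0.5634, -0.1947, 0.1531]
tool_rot: [-3.141, 0.003, -2.878]
force: [-0.1, -0.7, -1.4]
finger_gap: 0.562
finger_force: 52.9
```

```bash
python3 -c "
from h import *
go(.5615,-.199,.055,195)
p,d=bot.capture('wrist');s=bot.state();P=wcloud(d);np.save('pics/w11d.npy',d);cv2.imwrite('pics/w11.png',p[:,:,::-1])
circ(P,(.5615,-.199),.055,.03);P=P.reshape(-1,3)
R=Ro.from_euler('xyz',s['tool_rot']).as_matrix();L=(P-s['tcp_pos'])@R
Q=L[(abs(L[:,2]+.011)<.004)&(abs(L[:,1])<.022)&(abs(L[:,0])<.04)]*1000;print(cv2.minAreaRect(Q[:,:2].astype(np.float32)),np.median(Q[:,2]))"
```

```text
at [ 563.4 -194.7  153.1] [-1.7995e+02  1.5000e-01 -1.6487e+02] shift [ 0.3  -0.37  9.81] twist 0.13 F [-0.1 -0.7 -1.4] t 25.35 q [ 0.68  0.86 -0.79  1.71  0.76  0.9   1.41] gap 48.0 52.862291783094406
[ 560.5 -199.9] 24.9 zmed 53.9 2729
((-0.09343338012695312, 0.0006961822509765625), (51.52069854736328, 43.99556350708008), 0.005564130377024412) -10.208666242397335
```

View pics/w11.png

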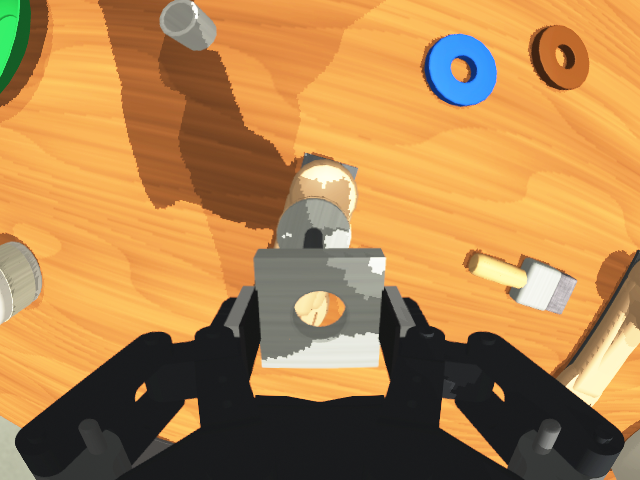

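The plate is held centred on the TCP, with the pin visible behind its edge at (313,238). I'll settle just above the pin.

Converted, 3.3 cm / 60 = 0.055, 3 cm / 60 = 0.05.

Emit:
send_rows:
  motion:
    - [[0.005,-0.0033,0.0167],0]
    - [[0.005,-0.0033,0.05],0]
    - [[0.005,-0.0033,0.055],0]
    - [[0.005,-0.0033,0.055],0]
    - [[0.005,-0.0033,0.055],0]
    - [[0.005,-0.0033,0.055],0]

```text
t: 26.0
tcp_pos: [0.5606, -0.1986, 0.1192]
tool_rot: [-3.141, 0.001, -2.88]
force: [0.0, -0.4, -0.8]
finger_gap: 0.569
finger_force: 52.8
```

```bash
python3 -c "
from h import *
go(.5613,-.1995,.056,195)"
```

```text
at [ 560.6 -198.6  119.2] [-1.7998e+02  8.0000e-02 -1.6499e+02] shift [-0.05 -0.11  6.32] twist 0.01 F [ 0.  -0.4 -0.8] t 26.0 q [ 0.67  0.9  -0.76  1.74  0.81  0.84  1.37] gap 48.6 52.814261466264725
```

Converted, 6 cm / 60 = 0.1, -0.05 cm / 60 = -0.0008.

Emit:
send_rows:
  motion:
    - [[-0.0008,-0.0017,0.0167],0]
    - [[-0.0008,-0.0017,0.0417],0]
    - [[-0.0008,-0.0017,0.0667],0]
    - [[-0.0008,-0.0017,0.0883],0]
    - [[-0.0008,-0.0017,0.0967],0]
    - [[-0.0008,-0.0017,0.1],0]
    - [[-0.0008,-0.0017,0.1],0]
    - [[-0.0008,-0.0017,0.1],0]

```text
t: 26.8
tcp_pos: [0.5612, -0.1994, 0.0589]
tool_rot: [-3.141, 0.001, -2.88]
force: [0.5, 0.9, -2.0]
finger_gap: 0.566
finger_force: 52.8
```

```bash
python3 -c "
from h import *
go(.5613,-.1995,.056,195)"
```

```text
at [ 561.2 -199.4   58.9] [-1.7998e+02  6.0000e-02 -1.6499e+02] shift [-0.01 -0.01  0.29] twist 0.01 F [ 0.5  0.9 -2. ] t 26.8 q [ 0.64  0.98 -0.69  1.76  0.89  0.74  1.3 ] gap 48.3 52.841044832021
```

Converted, 0.32 cm / 60 = 0.0053, 0.28 cm / 60 = 0.0047.

Emit:
send_rows:
  motion:
    - [[0,0,0.0017],0]
    - [[0,0,0.0033],0]
    - [[0,0,0.0047],0]
    - [[0,0,0.0053],0]
    - [[0,0,0.0053],0]

```text
t: 27.3
tcp_pos: [0.5609, -0.1996, 0.056]
tool_rot: [-3.141, 0.0, -2.88]
force: [-2.5, 0.3, 5.1]
finger_gap: 0.575
finger_force: 53.5
```

Seated at +7 N. I'm releasing and retreating.

Emit:
send_rows:
  motion:
    - [[0,0,0],0]
    - [[0,0,0],0]
    - [[0,0,0],0]
    - [[0,0,0],0]
    - [[0,0,-0.0333],0]
    - [[0,0,-0.0833],0]
    - [[0,0,-0.15],0]
    - [[0,0,-0.1833],0]
    - [[0,0,-0.1833],0]
    - [[0,0,-0.1833],0]
  claw: 6.5

```text
t: 28.3
tcp_pos: [0.5605, -0.1998, 0.1652]
tool_rot: [-3.141, -0.0, -2.88]
force: [-0.2, -0.6, -1.0]
finger_gap: 0.763
finger_force: 0.0
```

```bash
python3 -c "
from h import *
p,d=bot.capture('wrist');P=wcloud(d);Q=P.reshape(-1,3);Q=Q[(abs(Q[:,2]-.066)<.004)&(np.hypot(Q[:,0]-.561,Q[:,1]+.1995)<.04)];print(cv2.minAreaRect((Q[:,:2]*1000).astype(np.float32)),np.median(Q[:,2]))
Q=P.reshape(-1,3);Q=Q[(Q[:,2]>.1)&(np.hypot(Q[:,0]-.561,Q[:,1]+.1995)<.012)&(Q[:,2]<.11)];print(Q.min(0),Q.max(0))
circ(P,(.4356,-.3312),.05,.022)
go(.4358,-.331,.14,195)"
```

```text
((560.317626953125, -199.36898803710938), (50.32087326049805, 50.52144241333008), 15.408853530883789) 0.06544179137352941
[ 0.55564469 -0.20358737  0.10000624] [ 0.56372231 -0.19590883  0.10518552]
[ 434.7 -330.4] 15.5 zmed 48.3 565
at [ 559.9 -199.8  164.3] [ 1.7998e+02 -1.0000e-01 -1.6500e+02] shift [15.39 -9.46  2.43] twist 0.0 F [ 0.1 -0.8 -0.1] t 28.35 q [ 0.7   0.84 -0.8   1.71  0.74  0.92  1.43] gap 64.8 0.0
```

Converted, 15.4 cm / 60 = 0.2567, 12 cm / 60 = 0.2.

Emit:
send_rows:
  motion:
    - [[0.0667,-0.0417,0],0]
    - [[0.1333,-0.0833,0],0]
    - [[0.2,-0.125,0.0167],0]
    - [[0.2567,-0.1583,0.04],0]
    - [[0.2567,-0.1583,0.04],0]
    - [[0.2567,-0.1583,0.04],0]
    - [[0.2567,-0.1583,0.04],0]
    - [[0.2567,-0.1583,0.04],0]

```text
t: 29.15
tcp_pos: [0.4379, -0.3297, 0.1413]
tool_rot: [3.141, 0.001, -2.877]
force: [0.2, -0.2, 0.2]
finger_gap: 0.763
finger_force: 0.0
```

```bash
python3 -c "
from h import *
p,d=bot.capture('wrist');P=wcloud(d)
circ(P,(.4356,-.3312),.05,.022)
go(.4358,-.331,.02,195)"
```

```text
[ 435.3 -330.8] 15.1 zmed 49.1 753
at [ 437.8 -329.8  141.4] [ 1.7998e+02  7.0000e-02 -1.6485e+02] shift [ 0.23 -0.06 12.14] twist 0.15 F [-0.5  0.5  0. ] t 29.2 q [ 1.01  0.83 -0.79  1.87  0.81  0.81  1.62] gap 65.1 0.0
```

Converted, 12.3 cm / 60 = 0.205, 0.15 cm / 60 = 0.0025.

Emit:
send_rows:
  motion:
    - [[0.0025,-0.0017,0.05],0]
    - [[0.0025,-0.0017,0.1],0]
    - [[0.0025,-0.0017,0.15],0]
    - [[0.0025,-0.0017,0.1917],0]
    - [[0.0025,-0.0017,0.205],0]
    - [[0.0025,-0.0017,0.205],0]
    - [[0.0025,-0.0017,0.205],0]

```text
t: 29.9
tcp_pos: [0.4365, -0.3323, 0.0192]
tool_rot: [-3.141, 0.002, -2.879]
force: [-0.7, 0.2, 0.2]
finger_gap: 0.763
finger_force: 0.0
```

```bash
python3 -c "
from h import *
go(.4355,-.331,.018,195)"
```

```text
at [ 436.5 -332.3   19.2] [-1.7995e+02  9.0000e-02 -1.6495e+02] shift [0.06 0.16 0.12] twist 0.05 F [-0.7  0.2  0.2] t 29.9 q [ 0.92  1.   -0.62  1.91  1.05  0.59  1.42] gap 65.2 0.0
```

Converted, -14 cm / 60 = -0.2333, -10 cm / 60 = -0.1667.

Emit:
send_rows:
  motion:
    - [[0,0.0017,0],0]
    - [[0,0.0017,0],0]
    - [[0,0.0017,0],0]
    - [[0,0.0017,0],0]
    - [[0,0.0017,0],0]
    - [[0,0.0017,0],0]
    - [[0,0.0017,-0.0167],0]
    - [[0,0.0017,-0.0833],0]
    - [[0,0.0017,-0.1667],0]
    - [[0,0.0017,-0.2333],0]
  claw: 1.5

```text
t: 30.9
tcp_pos: [0.4354, -0.3312, 0.1611]
tool_rot: [-3.141, 0.001, -2.879]
force: [1.0, -0.4, -0.8]
finger_gap: 0.345
finger_force: 49.5
```

```bash
python3 -c "
from h import *
go(.5607,-.1997,.16,195)"
```

```text
at [ 435.4 -331.2  161.1] [-1.7999e+02  7.0000e-02 -1.6495e+02] shift [-15.52   9.45   0.11] twist 0.05 F [ 1.  -0.4 -0.8] t 30.9 q [ 1.03  0.8  -0.81  1.85  0.78  0.84  1.65] gap 29.4 49.51943909749389
```

Converted, -15.5 cm / 60 = -0.2583, -15 cm / 60 = -0.25.

Emit:
send_rows:
  motion:
    - [[-0.0667,0.0417,0],0]
    - [[-0.1333,0.0833,0],0]
    - [[-0.2,0.1217,0],0]
    - [[-0.25,0.1517,0],0]
    - [[-0.2583,0.1567,0],0]
    - [[-0.2583,0.1567,0],0]
    - [[-0.2583,0.1567,0],0]
    - [[-0.2583,0.1567,0],0]
    - [[-0.2583,0.1567,0],0]
    - [[-0.2583,0.1567,0],0]

```text
t: 31.9
tcp_pos: [0.5599, -0.2017, 0.1582]
tool_rot: [-3.141, -0.001, -2.881]
force: [0.6, 0.6, -0.8]
finger_gap: 0.342
finger_force: 49.5
```

```bash
python3 -c "
from h import *
go(.5607,-.1997,.087,195)
p,d=bot.capture('wrist');s=bot.state();P=wcloud(d).reshape(-1,3);cv2.imwrite('pics/w12.png',p[:,:,::-1])
R=Ro.from_euler('xyz',s['tool_rot']).as_matrix();L=(P-s['tcp_pos'])@R
Q=L[(abs(L[:,2]+.031)<.005)&(abs(L[:,1])<.0125)&(abs(L[:,0])<.025)]*1000;print(cv2.minEnclosingCircle(Q[:,:2].astype(np.float32)),np.median(Q[:,2]))"
```

```text
at [ 559.9 -201.7  158.2] [-1.7999e+02 -3.0000e-02 -1.6508e+02] shift [-0.13  0.17  7.12] twist -0.08 F [ 0.6  0.6 -0.8] t 31.9 q [ 0.7   0.85 -0.79  1.71  0.74  0.91  1.42] gap 29.2 49.53008623793721
((0.03909118101000786, 0.13653689622879028), 15.129609107971191) -29.354100000573254
```

View pics/w12.png

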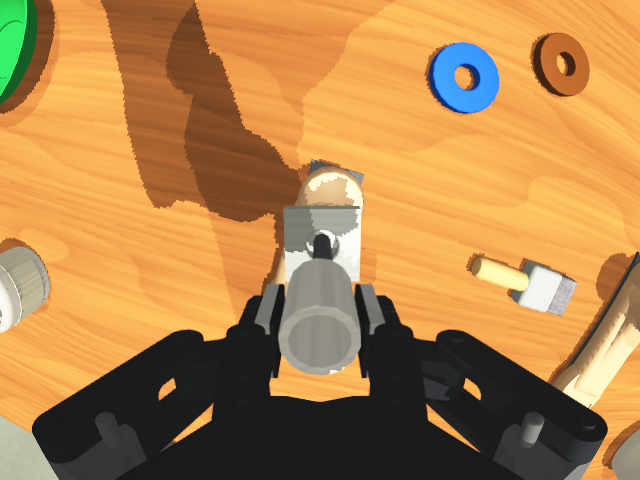

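The tube is centred in the grip, and the plate sits flat with the pin in its hole at (322,243).

Converted, 2.8 cm / 60 = 0.0467, 2.5 cm / 60 = 0.0417.

Emit:
send_rows:
  motion:
    - [[-0.0017,0.0025,0.0167],0]
    - [[-0.0017,0.0025,0.0417],0]
    - [[-0.0017,0.0025,0.0467],0]
    - [[-0.0017,0.0025,0.0467],0]
    - [[-0.0017,0.0025,0.0467],0]

```text
t: 32.45
tcp_pos: [0.5611, -0.1987, 0.13]
tool_rot: [3.141, -0.0, -2.879]
force: [-0.6, 0.9, -0.8]
finger_gap: 0.345
finger_force: 49.5
```

```bash
python3 -c "
from h import *
go(.5607,-.1997,.086,195)"
```

```text
at [ 561.1 -198.7  130. ] [ 179.98   -0.   -164.98] shift [ 0.07 -0.08  4.4 ] twist 0.02 F [-0.6  0.9 -0.8] t 32.45 q [ 0.68  0.89 -0.76  1.73  0.78  0.86  1.39] gap 29.5 49.53002507798374
```

Converted, 4.3 cm / 60 = 0.0717, 4.1 cm / 60 = 0.0683.

Emit:
send_rows:
  motion:
    - [[0.0008,-0.0017,0.0167],0]
    - [[0.0008,-0.0017,0.0333],0]
    - [[0.0008,-0.0017,0.05],0]
    - [[0.0008,-0.0017,0.0633],0]
    - [[0.0008,-0.0017,0.0683],0]
    - [[0.0008,-0.0017,0.0717],0]
    - [[0.0008,-0.0017,0.0717],0]
    - [[0.0008,-0.0017,0.0717],0]

```text
t: 33.25
tcp_pos: [0.5611, -0.2, 0.0875]
tool_rot: [-3.141, 0.001, -2.88]
force: [0.1, 0.1, -0.6]
finger_gap: 0.344
finger_force: 49.5
```

```bash
python3 -c "
from h import *
go(.5607,-.1997,.086,195)"
```

```text
at [ 561.1 -200.    87.5] [-1.7999e+02  4.0000e-02 -1.6499e+02] shift [0.03 0.04 0.15] twist 0.01 F [ 0.1  0.1 -0.6] t 33.25 q [ 0.66  0.94 -0.72  1.75  0.85  0.79  1.34] gap 29.3 49.529519118368626
```

Converted, 0.25 cm / 60 = 0.0042, 0.15 cm / 60 = 0.0025.

Emit:
send_rows:
  motion:
    - [[0,0,0.0017],0]
    - [[0,0,0.0025],0]
    - [[0,0,0.0033],0]
    - [[0,0,0.0042],0]
    - [[0,0,0.0042],0]

```text
t: 33.75
tcp_pos: [0.5613, -0.2, 0.0864]
tool_rot: [-3.14, 0.001, -2.88]
force: [-3.4, 0.6, 10.6]
finger_gap: 0.346
finger_force: 50.6
```

Contact. I'm releasing and moving up clear.

Converted, -13 cm / 60 = -0.2167, -10 cm / 60 = -0.1667.

Emit:
send_rows:
  motion:
    - [[0,0,0],0]
    - [[0,0,0],0]
    - [[0,0,0],0]
    - [[0,0,0],0]
    - [[0,0,-0.0333],0]
    - [[0,0,-0.1],0]
    - [[0,0,-0.1667],0]
    - [[0,0,-0.2167],0]
    - [[0,0,-0.2167],0]
    - [[0,0,-0.2167],0]
  claw: 6.5

```text
t: 34.75
tcp_pos: [0.5608, -0.2002, 0.2149]
tool_rot: [-3.141, 0.0, -2.88]
force: [0.3, -0.4, -0.6]
finger_gap: 0.758
finger_force: 0.0
```

```bash
python3 -c "
from h import *
p,d=bot.capture('wrist');P=wcloud(d);circ(P,(.5607,-.1997),.117,.02);go(.56,-.2,.2,195)
a,_=bot.capture('side');b,_=bot.capture('scene')
A=cv2.resize(a[120:320,240:460,::-1],(396,360),interpolation=2);B=cv2.resize(b[180:340,200:440,::-1],(400,360),interpolation=2)
cv2.imwrite('pics/end.png',np.hstack([A,B]))"
```

```text
[ 560.1 -200.2] 14.8 zmed 115.1 675
at [ 560.1 -200.3  213.9] [ 1.7999e+02 -9.0000e-02 -1.6500e+02] shift [0.   0.03 1.39] twist 0.0 F [ 0.   0.4 -1. ] t 34.8 q [ 0.72  0.79 -0.84  1.66  0.67  1.01  1.49] gap 65.1 0.0
```

View pics/end.png

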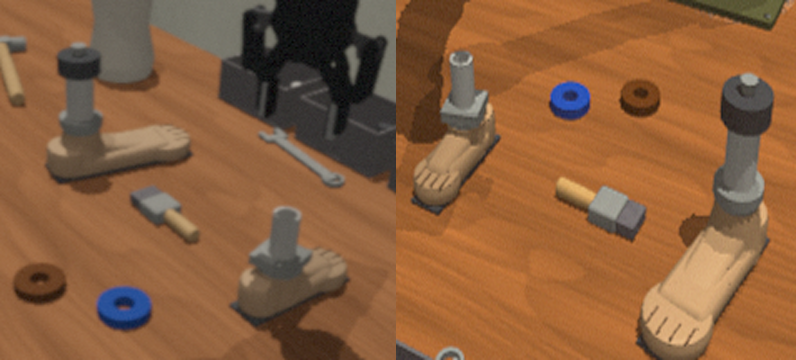

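Both legs are assembled, upright and clear of the gripper.

```bash
python3 -c "
from bench import bot
print(bot.job_done())"
```

```text
the job is handed in; nothing more can be done
None
```

Both trial legs are assembled in the order asked and the job was handed in at about 35 s of the 134 s allowed; every part looked upright and fully seated in the last pictures, but no verdict came back.

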